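# Balance the foot file across the drying rest

### The job

Put the foot file (the long wooden paddle with the pumice stone on one end) up to dry on the drying rest: lay it squarely across the rest's raised rib, stone upward, at its balance point, so that it stays there level by itself with both ends in the air. Either end may point towards you. Leave the wooden comb and the mug where they are.

Things in the scene. Friction and masses are not known exactly. Their poses are not given: they have to be found in the camera images.
- file_mid (a point): Foot file, loose, 0.13 kg: flat wooden paddle 280 mm long, 18 mm thick: handle 210 long, 26 wide; at the +x end a head 70 long, 48 wide with a grey stone 60 x 42 x 18 on top. Lies flat, stone up. Point: middle of the 280 mm length, 9 mm above the underside; x along it to the stone end, z up. It balances not here but 30 mm from here towards the stone (+x), on the handle, 40 mm short of the head.
- rest: Drying rest, white ceramic, fixed: base plate 90 (x) x 120 (y) x 12 mm with one upright rib along its middle, 30 mm thick (x), 110 mm long (y), flat top 60 mm above the slats. Origin: centre of the underside, on the slats (which are 30 mm above the robot's work surface). x is across the rib (the file is to lie along it, either way round), y along the rib, z up.
- comb_mid (a point): A bystander: a wooden long-handled comb, 200 mm long, at most 40 mm wide, 12 mm thick, no stone, lying flat on the slats. This point is the middle of its length, half-way up; x runs along it towards the teeth.
- mug: A bystander: a red ceramic mug, 80 mm across, 90 mm high, standing upright on the slats with its handle towards its +y. Origin at the centre of its underside.

How it is judged:
On the way:
1. the foot file is lifted off the slats (height (world z) of file_mid above 0.075 m), for 0.2 s.
At the end, for the whole second after the job is handed in: The foot file rests by itself on top of the rib (its middle 63 to 75 mm above the slats), stone up, level within about 6 degrees, lying across the rib within about 17 degrees of square, its middle within 80 mm of the rest's centre, and stays so (z of file_mid in the frame of rest between 0.063 and 0.075 m and angle between file_mid's own z axis and vertical below 0.1 rad and angle between the x axis of file_mid and the x axis of rest, either way round below 0.3 rad and horizontal distance between file_mid and rest below 0.08 m); the robot touches nothing.
It fails at once if the comb is moved more than 20 mm (distance of comb_mid from where it was at the start of the episode above 0.02 m).
It fails at once if the mug is moved more than 20 mm or tipped (distance of mug from where it was at the start of the episode above 0.02 m or angle between mug's own z axis and vertical above 0.3 rad).
It also fails if it takes over 42 s, if anything falls off the work surface, if the arm or the gripper's body presses on something with over 40 N, if the wrist force passes 120 N, or if a joint passes its speed limit or range.

### The arm

A 6-joint arm with a two-finger parallel gripper is mounted at the origin on the work surface. World frame = base frame: x ahead of the robot, y to its left, z up, the work surface at z = 0. Lengths are in m, angles in rad, forces in N, time in s.
With the tool pointing down it reaches from about 0.35 to 0.775 m from the base axis. Payload 5.5 kg.
Tool frame: the origin (TCP) lies midway between the tips of the shut fingers; the grasp point (between the pads) lies grasp_offset behind it (grasp_offset is the distance from the TCP to the grasp point, in m); z points along the fingers, y is the line along which they close (so a half turn about z gives the same grasp; the last joint's range is limited). The gripper opens to 85 mm and grips with 20 to 120 N. Pads are 22 mm wide; open, the fingers measure 114 mm over their backs; the gripper's body (76 mm by 85 mm) begins 54 mm behind the grasp point. The pads swing forward as they close: fully open they stand 13 mm farther back than shut.
Start: joints at [1.015, 0.313, 0.046, 1.304, 0, 1.431], TCP at [0.232, 0.526, 0.231] pointing down, gripper open.
Joint ranges: [-2.76, 2.76], [-0.86, 1.69], [-1.03, 1.26], [-2.2, 2.34], [-1.47, 1.5], [-3.14, 3.14]. Speed limits (rad/s): [2.57, 2.57, 3.14, 3.14, 3.14, 3.14].

### API

Orientations are given as a unit quaternion [w, x, y, z].
In Python, from workcell import * gives the robot as it stands.
- The arm moves only by the tool step_arm, never from a script. Its argument "deltas" is a list of rows, each a list of 7 numbers: the shift along the world's x, y, z in mm, then the turn, a rotation vector about the world's x, y, z in degrees, then the gripper's target within -1 to 1 (fully open at 1, half-way at 0, shut at -1). A call has 1 to 5 rows; each row shifts and turns the commanded pose from where the row before left it; what a row does not reach is not made up. A row lasts 1/10 s, in which the tool goes at most 50 mm and 8.59 degrees, less where a joint would pass 70% of its speed; a pose out of reach is approached as far as the arm can. A call is refused whole if a number of a shift passes 50 or a number of a turn 8.59, either way. A call with a gripper value outside its range is refused whole. The fingers move at their own pace and stop on an object; "newtons" is the grip in N (left out, the last holds). Time passes only in rows, so rows that do not move let the fingers close. It gives the time, the measured TCP pose, the force, the opening and the grip force at its end, in the units of the state.
- get_state(): the state, without advancing time (a new reading comes with each control period).
- read_camera(name): name is "side" or "top" or "wrist"; returns a dict with "image" (384x512x3 uint8, red, green, blue), "z_map" (384x512 float32, m along the optical axis (not along the pixel's ray), 0 where there is no reading), "K" (3x3 intrinsics, pixels), "dist_coeffs" ([k1, k2, p1, p2, k3] as OpenCV has them; the pictures are not rectified), "world_from_camera" (4x4, takes a point from camera to world coordinates). Camera axes: x right, y down, z forward; pixel columns grow to the right and rows downward; lengths in m; the calibration is good to about 2 mm. A picture is of the moment at which its call begins.
- hand_in(): hands the job in; it is judged then, once.
The state is a dict: "clock": time; "joint_pos": joint angles; "qvel": joint speeds; "tau": joint torques, N m; "tcp_pos": TCP position; "orientation": TCP orientation; "wrist_force": force on the tool from outside, world axes, zero at the start; "ft_torque": the same for the moment, N m; "finger_gap": finger opening in m; "grip_force": force on a finger pad.
Only numpy, scipy, OpenCV 4.12 (cv2) and the standard library are available. Lean on these libraries where they do the work, as an engineer would, in place of code of your own. Each camera call takes 0.05 s, during which the arm holds its last target. There are 200 camera calls.

## Working session

There is one attempt and no reset: what is moved stays moved. The work goes in short steps, Python scripts to look and compute and a tool call to move; the robot and the scene stay as the last step left them, time stands still between calls to the robot, and variables do not carry over. Pictures are saved under pics/ and viewed, at most 10 in all, crops included, and the job is handed in when it is done.

Besides the shell and the picture viewer there is one more tool, called after "Request:" as name(argument=value, ...), one argument or row to a line, values as JSON. step_arm: Moves the arm, as the interface text tells. Its arguments: {"type":"object","properties":{"deltas":{"type":"array","items":{"type":"array","items":{"type":"number"}}},"newtons":{"type":"number"}},"required":["deltas"]}

```bash
mkdir -p pics
cat > h.py <<'E'
from workcell import *
import numpy as np, cv2
def pts(c):
    h,w=c["z_map"].shape
    u,v=np.meshgrid(np.arange(w),np.arange(h))
    p=cv2.undistortPoints(np.stack([u,v],-1).reshape(-1,1,2).astype(float),c["K"],c["dist_coeffs"]).reshape(h,w,2)
    z=c["z_map"]
    P=np.dstack([p[...,0]*z,p[...,1]*z,z,np.ones_like(z)])@c["world_from_camera"].T
    P[z==0]=np.nan
    return P[...,:3]
E
python3 - <<'E'
from h import *
s=get_state();print({k:np.round(v,3) for k,v in s.items()})
import workcell;print([k for k in dir(workcell) if 'off' in k], workcell.__dict__.get('grasp_offset'))
for n in("top","side"):
    c=read_camera(n);np.savez(n+".npz",**c,P=pts(c))
    cv2.imwrite(f"pics/{n}.png",c["image"][...,::-1])
    print(n,np.round(c["world_from_camera"],3).tolist(),(c["z_map"]>0).mean())
E
```

```text
{'clock': np.float64(0.0), 'joint_pos': array([1.015, 0.314, 0.045, 1.304, 0.   , 1.431]), 'qvel': array([ 0.001, -0.   , -0.001,  0.001,  0.002,  0.   ]), 'tau': array([-2.0000e-03, -4.8062e+01,  2.9854e+01,  1.9000e-02, -0.0000e+00,
       -0.0000e+00]), 'tcp_pos': array([0.232, 0.526, 0.23 ]), 'orientation': array([-0.   ,  0.206,  0.978, -0.001]), 'wrist_force': array([ 0.189, -0.102, -0.091]), 'ft_torque': array([-0.04 , -0.004,  0.001]), 'grip_force': np.float64(0.0), 'finger_gap': np.float64(0.086)}
['grasp_offset'] 0.0187
top [[0.006, -0.986, 0.168, 0.344], [-1.0, -0.002, 0.024, 0.058], [-0.023, -0.168, -0.985, 1.143], [0.0, 0.0, 0.0, 1.0]] 0.99603271484375
side [[0.977, -0.119, 0.177, 0.371], [-0.212, -0.469, 0.857, -0.746], [-0.019, -0.875, -0.484, 0.553], [0.0, 0.0, 0.0, 1.0]] 0.9957021077473959
```

View pics/top.png

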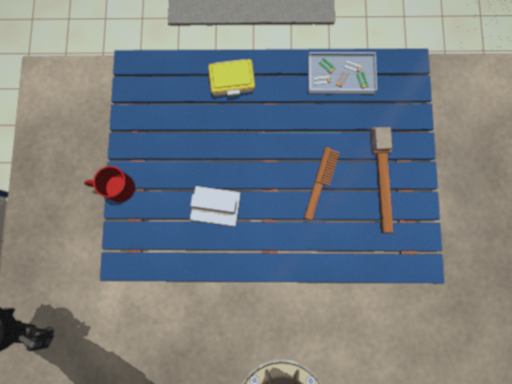

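View pics/side.png

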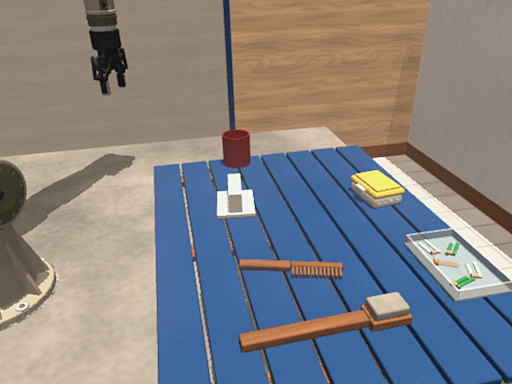

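The top view shows the file from the stone at (382,139) to the handle end at (388,231), the comb at about (322,183), the rest at (215,206) with its rib running left-right, and the mug at (112,184). The side view agrees. Next I'll measure them.

Run:
```python
from h import *
for n in("top","side"):
    c=np.load(n+".npz");P=c["P"];I=c["image"].astype(int)
    X,Y,Z=P[...,0],P[...,1],P[...,2]
    r,g,b=I[...,0],I[...,1],I[...,2]
    def rep(name,m):
        q=P[m]
        if len(q)<5:print(n,name,'few');return
        (ce,sz,_)=rr=cv2.minAreaRect(q[:,:2].astype(np.float32)*1000)
        print(n,name,len(q),np.round(cv2.boxPoints(rr)).tolist(),'c',np.round(ce),np.round(sz),'z',np.round(np.percentile(q[:,2],[5,50,95]),3))
    ok=(X>.3)&(X<.75)&(Y>-.45)&(Y<.45)
    wood=ok&(r>b+40)&(r>g+25)&(Y<-.04)
    k,l,st,_=cv2.connectedComponentsWithStats((wood&(Z>.036)).astype(np.uint8))
    for i in range(1,k):
        if st[i,4]>60: rep('wood',l==i)
    rep('stone',ok&(Y<-.2)&(Z>.058)&(abs(r-b)<60)&(X<.65))
    reg=ok&(Y>.05)&(Y<.3)&(X<.55)&(abs(r-b)<40)
    rep('rib',reg&(Z>.084)&(Z<.1)&(r>120)); rep('base',reg&(Z>.036)&(Z<.05)&(r>120))
    rep('mug',(X>.3)&(X<.75)&(Y>.25)&(Y<.6)&(r>g+50)&(Z>.1))
```

```text
top wood 708 [[463.0, -95.0], [650.0, -154.0], [662.0, -119.0], [474.0, -59.0]] c [ 562. -107.] [ 38. 197.] z [0.037 0.042 0.045]
top wood 839 [[435.0, -260.0], [438.0, -300.0], [651.0, -286.0], [649.0, -245.0]] c [ 543. -273.] [214.  41.] z [0.044 0.049 0.052]
top stone few
top rib 531 [[482.0, 119.0], [512.0, 114.0], [527.0, 223.0], [497.0, 227.0]] c [505. 171.] [110.  30.] z [0.087 0.091 0.094]
top base 916 [[452.0, 118.0], [541.0, 105.0], [557.0, 224.0], [468.0, 236.0]] c [505. 171.] [120.  90.] z [0.039 0.043 0.046]
top mug 254 [[499.0, 416.0], [561.0, 371.0], [617.0, 449.0], [554.0, 494.0]] c [558. 432.] [96. 77.] z [0.104 0.118 0.122]
side wood 908 [[464.0, -94.0], [650.0, -158.0], [664.0, -118.0], [478.0, -54.0]] c [ 564. -106.] [ 43. 197.] z [0.038 0.041 0.044]
side wood 2636 [[437.0, -285.0], [716.0, -292.0], [717.0, -244.0], [438.0, -237.0]] c [ 577. -264.] [ 48. 279.] z [0.038 0.047 0.049]
side stone few
side rib 283 [[483.0, 118.0], [512.0, 114.0], [528.0, 224.0], [499.0, 228.0]] c [505. 171.] [111.  30.] z [0.087 0.091 0.092]
side base 677 [[453.0, 117.0], [542.0, 105.0], [558.0, 227.0], [470.0, 238.0]] c [506. 172.] [123.  89.] z [0.038 0.043 0.045]
side mug 308 [[497.0, 425.0], [554.0, 369.0], [611.0, 428.0], [554.0, 483.0]] c [554. 426.] [82. 80.] z [0.101 0.112 0.121]
```

Run:
```python
from h import *
for n in("top","side"):
    c=np.load(n+".npz");P=c["P"];I=c["image"].astype(int)
    X,Y,Z=P[...,0],P[...,1],P[...,2];r,b=I[...,0],I[...,2]
    m=(X>.42)&(X<.64)&(Y<-.22)&(Y>-.31)&(Z>.043)&(Z<.056)&(r>b+40)
    cs=[(x,(Y[m&(abs(X-x)<.01)].min()+Y[m&(abs(X-x)<.01)].max())/2) for x in np.arange(.45,.64,.02)]
    f=np.polyfit(*np.array(cs).T,1);print(n,'handle yaw',np.degrees(f[0]),'y@.607',np.polyval(f,.607),'xmin',np.nanmin(X[m]))
    m=(X>.6)&(X<.76)&(Y<-.2)&(Y>-.33)&(Z>.06)
    q=P[m];print('stone',len(q),np.round(np.percentile(q,[2,50,98],axis=0),3).tolist())
    m=(X>.55)&(X<.78)&(Y<-.2)&(Y>-.33)&(Z>.04);print('xmax',X[m].max())
```

```text
top handle yaw 1.4482285322522044 y@.607 -0.2666968477816072 xmin 0.435938553743388
stone 364 [[0.652, -0.286, 0.061], [0.679, -0.265, 0.067], [0.708, -0.246, 0.071]]
xmax 0.7143203537479588
side handle yaw 1.5004377990213817 y@.607 -0.26694811122585743 xmin 0.4371942504175751
stone 734 [[0.652, -0.286, 0.061], [0.679, -0.269, 0.065], [0.709, -0.247, 0.068]]
xmax 0.7173937481713633
```

Request:
step_arm(
  deltas=[
    [20,-42,0,0,0,4,1],
    [20,-42,0,0,0,4,1],
    [20,-42,0,0,0,4,1],
    [20,-42,0,0,0,4,1],
    [20,-42,0,0,0,4,1],
  ],
  newtons=50,
)

```text
clock: 0.6
tcp_pos: [0.3324, 0.3143, 0.231]
orientation: [-0.0, 0.032, 1.0, -0.0]
wrist_force: [0.7, 0.3, -0.1]
finger_gap: 0.0855
grip_force: 0.0
```

Request:
step_arm(
  deltas=[
    [23,-48,0,0,0,1,1],
    [23,-48,0,0,0,1,1],
    [23,-48,0,0,0,1,1],
    [23,-48,0,0,0,1,1],
    [23,-48,0,0,0,1.2,1],
  ],
)

```text
clock: 1.1
tcp_pos: [0.4405, 0.0886, 0.2312]
orientation: [-0.0, -0.012, 1.0, 0.0]
wrist_force: [0.3, -0.0, -0.1]
finger_gap: 0.0854
grip_force: 0.0
```

Request:
step_arm(
  deltas=[
    [23,-48,0,0,0,0,1],
    [23,-48,0,0,0,0,1],
    [23,-48,0,0,0,0,1],
    [23,-48,-10,0,0,0,1],
    [23,-48,-20,0,0,0,1],
  ],
)

```text
clock: 1.6
tcp_pos: [0.5479, -0.1338, 0.2051]
orientation: [0.001, -0.012, 1.0, -0.0]
wrist_force: [0.8, 1.1, 0.1]
finger_gap: 0.0855
grip_force: 0.0
```

Request:
step_arm(
  deltas=[
    [22,-48,-20,0,0,0,1],
    [22,-48,-30,0,0,0,1],
    [0,0,0,0,0,0,1],
    [0,0,0,0,0,0,1],
  ],
)

```text
clock: 2.0
tcp_pos: [0.5831, -0.2137, 0.16]
orientation: [-0.002, -0.011, 1.0, 0.001]
wrist_force: [-0.3, 0.6, -0.3]
finger_gap: 0.0851
grip_force: 0.0
```

Run:
```python
from h import *
s=get_state();print(s["tcp_pos"],s["orientation"])
c=read_camera("wrist");cv2.imwrite("pics/w1.png",c["image"][...,::-1]);np.savez("w1.npz",**c,P=pts(c))
P=pts(c);I=c["image"].astype(int);X,Y,Z=np.moveaxis(P,2,0);r,b=I[...,0],I[...,2]
m=(Z>.043)&(Z<.056)&(r>b+40)&(X>.42)&(X<.74)&(Y<-.2)&(Y>-.33)
for x in np.arange(.54,.7,.01):
    y=Y[m&(abs(X-x)<.004)]
    if len(y)>3:print(round(x,3),np.round([y.min(),y.max()],4))
```

```text
[ 0.58310472 -0.21365388  0.16003685] [-0.00181991 -0.01106564  0.99993643  0.00117085]
0.54 [-0.2796 -0.2538]
0.55 [-0.2797 -0.2535]
0.56 [-0.2794 -0.2533]
0.57 [-0.279  -0.2533]
0.58 [-0.2787 -0.2528]
0.59 [-0.2786 -0.2529]
0.6 [-0.2782 -0.2523]
0.61 [-0.2776 -0.2523]
0.62 [-0.2782 -0.2519]
0.63 [-0.2778 -0.252 ]
0.64 [-0.2775 -0.2516]
0.65 [-0.2883 -0.2404]
0.66 [-0.2875 -0.2403]
0.67 [-0.2433 -0.2403]
0.68 [-0.243  -0.2402]
0.69 [-0.2432 -0.2396]
```

Request:
step_arm(
  deltas=[
    [12,-26,0,0,0,0,1],
    [11,-26,-20,0,0,0,1],
    [0,0,-30,0,0,0,1],
    [0,0,-30,0,0,0,1],
    [0,0,-25,0,0,0,1],
  ],
)

```text
clock: 2.55
tcp_pos: [0.6072, -0.2636, 0.0574]
orientation: [0.0, -0.013, 1.0, -0.0]
wrist_force: [-1.0, 0.0, -0.1]
finger_gap: 0.0848
grip_force: 0.0
```

Request:
step_arm(
  deltas=[
    [0,0,-12,0,0,0,1],
    [0,0,-10,0,0,0,1],
    [0,0,0,0,0,0,1],
    [0,0,0,0,0,0,1],
  ],
)

```text
clock: 2.95
tcp_pos: [0.608, -0.2652, 0.0366]
orientation: [0.001, -0.012, 1.0, -0.0]
wrist_force: [0.6, 0.0, -0.5]
finger_gap: 0.0855
grip_force: 0.0
```

Request:
step_arm(
  deltas=[
    [-1.5,0,-4,0,0,0,1],
    [0,0,0,0,0,0,-1],
    [0,0,0,0,0,0,-1],
    [0,0,0,0,0,0,-1],
    [0,0,0,0,0,0,-1],
  ],
  newtons=50,
)

```text
clock: 3.45
tcp_pos: [0.6058, -0.2654, 0.0313]
orientation: [0.0, -0.012, 1.0, -0.0]
wrist_force: [0.1, -0.1, 0.0]
finger_gap: 0.0285
grip_force: 0.0
```

Request:
step_arm(
  deltas=[
    [0,0,0,0,0,0,-1],
    [0,0,0,0,0,0,-1],
    [0,0,0,0,0,0,-1],
    [0,0,0,0,0,0,-1],
    [0,0,0,0,0,0,-1],
  ],
)

```text
clock: 3.95
tcp_pos: [0.606, -0.2655, 0.0314]
orientation: [0.0, -0.012, 1.0, -0.0]
wrist_force: [0.4, 0.3, 2.6]
finger_gap: 0.0247
grip_force: 50.3
```

Request:
step_arm(
  deltas=[
    [0,0,10,0,0,0,-1],
    [0,0,20,0,0,0,-1],
    [0,0,30,0,0,0,-1],
    [0,0,30,0,0,0,-1],
    [0,0,30,0,0,0,-1],
  ],
)

```text
clock: 4.45
tcp_pos: [0.6051, -0.2647, 0.152]
orientation: [-0.001, -0.012, 1.0, 0.001]
wrist_force: [0.6, -0.1, -1.7]
finger_gap: 0.025
grip_force: 49.7
```

Request:
step_arm(
  deltas=[
    [0,0,20,0,0,0,-1],
    [0,0,0,0,0,0,-1],
    [0,0,0,0,0,0,-1],
  ],
)

```text
clock: 4.75
tcp_pos: [0.6055, -0.265, 0.1707]
orientation: [-0.0, -0.012, 1.0, 0.0]
wrist_force: [0.6, 0.3, -1.3]
finger_gap: 0.0245
grip_force: 49.8
```

Run:
```python
from h import *
s=get_state();print(s["tcp_pos"],s["orientation"],s["finger_gap"])
c=read_camera("side");cv2.imwrite("pics/s2.png",c["image"][...,::-1])
P=pts(c);I=c["image"].astype(int);X,Y,Z=np.moveaxis(P,2,0);r,g,b=np.moveaxis(I,2,0)
m=(r>b+40)&(r>g+25)&(X>.4)&(X<.74)&(Y<-.2)&(Y>-.33)&(Z>.1)&(Z<.25)
for x in np.arange(.44,.72,.02):
    q=P[m&(abs(X-x)<.006)]
    if len(q)>3:print(round(x,3),np.round([q[:,1].min(),q[:,1].max(),np.percentile(q[:,2],95)],4))
print(X[m].min(),X[m].max())
```

```text
[ 0.60549045 -0.26504794  0.17069703] [-1.35355020e-04 -1.20375243e-02  9.99927523e-01  1.67246866e-04] 0.024511782681885686
0.44 [-0.2843 -0.2575  0.1886]
0.46 [-0.2836 -0.2591  0.1888]
0.48 [-0.2844 -0.2584  0.1887]
0.5 [-0.2839 -0.2565  0.1889]
0.52 [-0.2827 -0.2564  0.189 ]
0.54 [-0.2822 -0.2559  0.189 ]
0.56 [-0.2822 -0.2575  0.1883]
0.58 [-0.2816 -0.255   0.1877]
0.6 [-0.2795 -0.2505  0.188 ]
0.62 [-0.3152 -0.2727  0.229 ]
0.64 [-0.28   -0.2673  0.1874]
0.66 [-0.2902 -0.2694  0.1895]
0.68 [-0.2893 -0.2818  0.1897]
0.7 [-0.2894 -0.2819  0.1888]
0.43675153759510427 0.7149665450455478
```

View pics/s2.png

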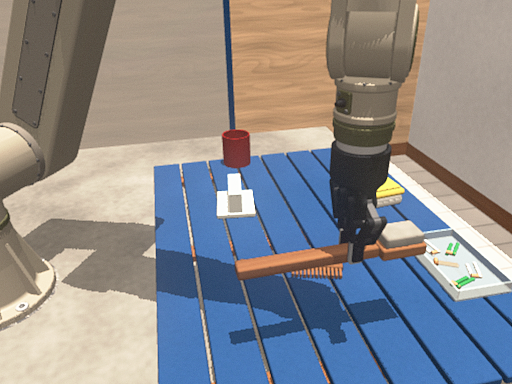

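Request:
step_arm(
  deltas=[
    [-5,20,0,0,0,-0.5,-1],
    [-8,35,0,0,0,-1,-1],
    [-8,35,0,0,0,-1,-1],
    [-8,35,0,0,0,-1,-1],
    [-8,35,0,0,0,-1,-1],
  ],
)

```text
clock: 5.3
tcp_pos: [0.5668, -0.1036, 0.1688]
orientation: [-0.002, 0.028, 1.0, 0.001]
wrist_force: [0.1, -0.4, -1.5]
finger_gap: 0.025
grip_force: 49.7
```

Request:
step_arm(
  deltas=[
    [-8,35,0,0,0,-1,-1],
    [-8,35,0,0,0,-1,-1],
    [-8,35,0,0,0,-1,-1],
    [-8,35,0,0,0,-1,-1],
    [-8,35,0,0,0,-1,-1],
  ],
)

```text
clock: 5.8
tcp_pos: [0.5268, 0.0711, 0.169]
orientation: [-0.002, 0.071, 0.997, -0.0]
wrist_force: [0.2, -0.6, -0.7]
finger_gap: 0.0247
grip_force: 49.7
```

Request:
step_arm(
  deltas=[
    [-8,35,0,0,0,0,-1],
    [-8,35,0,0,0,0,-1],
    [-5,22,0,0,0,0,-1],
    [-2,10,0,0,0,0,-1],
    [0,0,0,0,0,0,-1],
  ],
)

```text
clock: 6.3
tcp_pos: [0.5046, 0.1725, 0.1697]
orientation: [-0.001, 0.07, 0.998, -0.0]
wrist_force: [0.3, 0.5, -1.0]
finger_gap: 0.0249
grip_force: 49.7
```

Request:
step_arm(
  deltas=[
    [0,0,-20,0,0,0,-1],
    [0,0,-20,0,0,0,-1],
    [0,0,-10,0,0,0,-1],
    [0,0,0,0,0,0,-1],
    [0,0,0,0,0,0,-1],
  ],
)

```text
clock: 6.8
tcp_pos: [0.506, 0.171, 0.1213]
orientation: [-0.0, 0.071, 0.997, -0.0]
wrist_force: [0.1, 0.3, -1.1]
finger_gap: 0.0248
grip_force: 49.7
```

Run:
```python
from h import *
s=get_state();print(s["tcp_pos"],s["orientation"],s["finger_gap"])
for n in("top","side"):
    c=read_camera(n)
    P=pts(c);I=c["image"].astype(int);X,Y,Z=np.moveaxis(P,2,0);r,g,b=np.moveaxis(I,2,0)
    m=(r>b+40)&(r>g+25)&(X>.3)&(X<.65)&(Y<.3)&(Y>.08)&(Z>.1)&(Z<.17)
    for x in np.arange(.34,.65,.03):
        q=P[m&(abs(X-x)<.006)]
        if len(q)>3:print(n,round(x,3),np.round([q[:,1].min(),q[:,1].max(),np.percentile(q[:,2],90)],4))
    print(X[m].min(),X[m].max())
cv2.imwrite("pics/s3.png",c["image"][...,::-1])
```

```text
[0.50597183 0.17104822 0.12125404] [-1.04805759e-04  7.13721789e-02  9.97449747e-01 -5.91904745e-05] 0.024763518548948652
top 0.55 [0.1383 0.1456 0.1459]
top 0.58 [0.1341 0.1367 0.1415]
0.5436479309539157 0.6089778410481188
side 0.34 [0.1792 0.198  0.1388]
side 0.37 [0.176  0.1965 0.1398]
side 0.4 [0.1707 0.1882 0.1391]
side 0.43 [0.1661 0.1855 0.1392]
side 0.46 [0.1638 0.1831 0.1398]
side 0.49 [0.1591 0.1818 0.1398]
side 0.52 [0.1483 0.1779 0.1404]
side 0.55 [0.138  0.1792 0.1396]
side 0.58 [0.1346 0.1415 0.1384]
side 0.61 [0.1296 0.1479 0.1403]
0.33974764261703794 0.6136591686138102
```

View pics/s3.png

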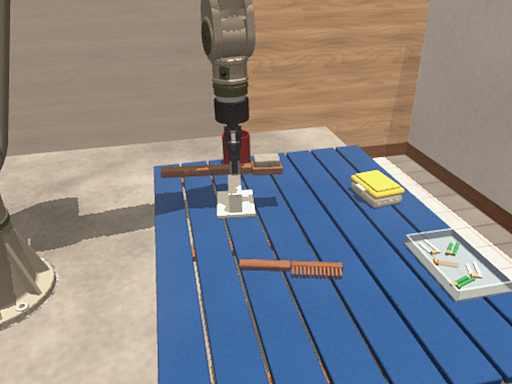

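The file at (160–283, 170) is level, centred over the rib, with about 30 mm left to go down.

Request:
step_arm(
  deltas=[
    [0,0,-10,0,0,0,-1],
    [0,0,-10,0,0,0,-1],
    [0,0,-5,0,0,0,-1],
    [0,0,-2,0,0,0,-1],
    [0,0,0,0,0,0,-1],
  ],
)

```text
clock: 7.4
tcp_pos: [0.5052, 0.1717, 0.0935]
orientation: [-0.001, 0.071, 0.997, -0.0]
wrist_force: [-0.3, -0.9, -1.3]
finger_gap: 0.0246
grip_force: 49.7
```

Request:
step_arm(
  deltas=[
    [0,0,-1,0,0,0,-1],
    [0,0,-1,0,0,0,-1],
    [0,0,0,0,0,0,-1],
  ],
)

```text
clock: 7.7
tcp_pos: [0.5058, 0.1718, 0.0922]
orientation: [0.0, 0.071, 0.997, 0.0]
wrist_force: [-0.4, -1.0, -1.6]
finger_gap: 0.0248
grip_force: 49.7
```

Request:
step_arm(
  deltas=[
    [0,0,-0.5,0,0,0,-1],
    [0,0,0,0,0,0,-1],
  ],
)

```text
clock: 7.9
tcp_pos: [0.5058, 0.1718, 0.0917]
orientation: [0.0, 0.071, 0.997, 0.0]
wrist_force: [-0.3, -0.1, -0.9]
finger_gap: 0.0248
grip_force: 49.7
```

Request:
step_arm(
  deltas=[
    [0,0,-0.5,0,0,0,-1],
    [0,0,0,0,0,0,-1],
  ],
)

```text
clock: 8.1
tcp_pos: [0.5058, 0.1718, 0.0914]
orientation: [0.0, 0.071, 0.997, 0.0]
wrist_force: [-0.8, -0.7, 1.7]
finger_gap: 0.0249
grip_force: 50.1
```

Contact with the rib. Opening slowly.

Request:
step_arm(
  deltas=[
    [0,0,0,0,0,0,-0.35],
    [0,0,0,0,0,0,-0.3],
    [0,0,0,0,0,0,-0.25],
    [0,0,0,0,0,0,-0.2],
    [0,0,0,0,0,0,-0.1],
  ],
  newtons=20,
)

```text
clock: 8.6
tcp_pos: [0.5057, 0.1718, 0.0911]
orientation: [-0.0, 0.071, 0.997, 0.0]
wrist_force: [0.3, -0.7, 0.2]
finger_gap: 0.0387
grip_force: 0.0
```

Request:
step_arm(
  deltas=[
    [0,0,0,0,0,0,0.1],
    [0,0,0,0,0,0,0.3],
    [0,0,0,0,0,0,0.5],
    [0,0,0,0,0,0,0.5],
    [0,0,0,0,0,0,0.5],
  ],
)

```text
clock: 9.1
tcp_pos: [0.5057, 0.1718, 0.0911]
orientation: [0.0, 0.071, 0.997, 0.0]
wrist_force: [0.5, 0.1, -0.1]
finger_gap: 0.0641
grip_force: 0.0
```

```bash
cat > chk.py <<'E'
from h import *
c=read_camera("side");P=pts(c);I=c["image"].astype(int);X,Y,Z=np.moveaxis(P,2,0);r,g,b=np.moveaxis(I,2,0)
m=(r>b+40)&(r>g+25)&(X>.3)&(X<.65)&(Y<.25)&(Y>.08)&(Z>.07)&(Z<.15)
for x in np.arange(.34,.65,.03):
    q=P[m&(abs(X-x)<.006)]
    if len(q)>3:print(round(x,3),np.round([q[:,1].min(),q[:,1].max(),np.percentile(q[:,2],90)],4))
print(X[m].min(),X[m].max())
import sys;cv2.imwrite(sys.argv[1],c["image"][...,::-1])
E
python3 chk.py pics/s4.png
```

```text
0.34 [0.1795 0.1964 0.1093]
0.37 [0.1739 0.1949 0.1096]
0.4 [0.1721 0.1932 0.1094]
0.43 [0.1672 0.1846 0.1093]
0.46 [0.1646 0.1819 0.11  ]
0.49 [0.1591 0.1787 0.1098]
0.52 [0.1538 0.1753 0.1096]
0.55 [0.1377 0.1801 0.1091]
0.58 [0.1323 0.1406 0.1084]
0.61 [0.1305 0.1462 0.111 ]
0.33944115855665646 0.612357907294229
```

Level and free. Retreat straight up.

Request:
step_arm(
  deltas=[
    [0,0,5,0,0,0,0.5],
    [0,0,15,0,0,0,0.5],
    [0,0,30,0,0,0,0.5],
    [0,0,40,0,0,0,0.5],
    [0,0,40,0,0,0,0.5],
  ],
)

```text
clock: 9.65
tcp_pos: [0.5052, 0.1717, 0.2225]
orientation: [-0.0, 0.071, 0.997, -0.0]
wrist_force: [0.7, 0.5, 0.0]
finger_gap: 0.0643
grip_force: 0.0
```

Request:
step_arm(
  deltas=[
    [0,0,10,0,0,0,0.5],
    [0,0,0,0,0,0,0.5],
    [0,0,0,0,0,0,0.5],
    [0,0,0,0,0,0,0.5],
    [0,0,0,0,0,0,0.5],
  ],
)

```text
clock: 10.15
tcp_pos: [0.5047, 0.1716, 0.2294]
orientation: [-0.002, 0.071, 0.997, -0.0]
wrist_force: [0.2, -0.2, -0.2]
finger_gap: 0.0639
grip_force: 0.0
```

```bash
python3 chk.py pics/s5.png
```

```text
0.34 [0.18   0.2019 0.1088]
0.37 [0.1755 0.1928 0.1094]
0.4 [0.1719 0.1922 0.1091]
0.43 [0.1668 0.1899 0.1096]
0.46 [0.1633 0.1836 0.1095]
0.49 [0.1577 0.1783 0.1103]
0.52 [0.1541 0.1791 0.1095]
0.55 [0.1376 0.1808 0.1092]
0.58 [0.1321 0.1421 0.1091]
0.61 [0.132  0.144  0.1112]
0.33952301901939125 0.6119571805216962
```

View pics/s5.png

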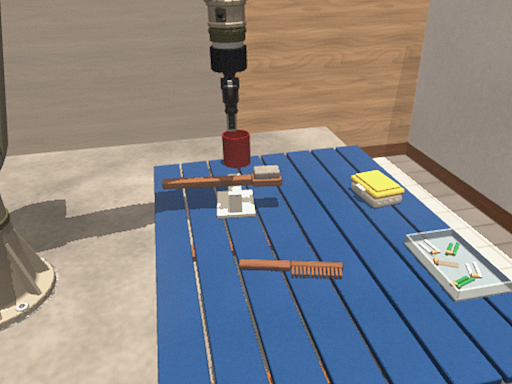

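The file (163–282, 181) lies level across the rib on its own, and the gripper is clear above it. The comb and mug have not moved.

```bash
python3 -c "
from workcell import *
print(hand_in())"
```

```text
the job is handed in; nothing more can be done
None
```

The foot file is lying level and square across the drying rest's rib, stone up and at its balance point, with the gripper clear and the comb and mug not touched; I handed the job in at about 10 s on the robot's clock, and no verdict came back.

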